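# Hang the washed splash guard on the bar under the glass shelf

### The arm

A 7-joint arm with a two-finger parallel gripper is mounted at the origin on the work surface. World frame = base frame: x ahead of the robot, y to its left, z up, the work surface at z = 0. Lengths are in m, angles in degrees, forces in N, time in s.
With the tool pointing down it reaches from about 0.425 to 1.025 m from the base axis. Payload 9.4 kg.
Tool frame: the origin (TCP) lies midway between the tips of the shut fingers; the grasp point (between the pads) lies 19 mm behind it; z points along the fingers, y is the line along which they close (so a half turn about z gives the same grasp; the last joint's range is limited). The gripper opens to 85 mm and grips with 20 to 120 N. Pads are 22 mm wide; open, the fingers measure 114 mm over their backs; the gripper's body (76 mm by 85 mm) begins 54 mm behind the grasp point. The pads swing forward as they close: fully open they stand 13 mm farther back than shut.
Start: joints at [67.626, 34.337, -0.143, 91.639, 0.103, 54.024, -4.572], TCP at [0.224, -0.69, 0.196] pointing down, gripper open.
Joint ranges: [-147.43, 147.43], [-19.82, 112.94], [-74.19, 73.91], [6.32, 146.72], [-59.91, 239.91], [6.04, 106.73], [-150.56, 150.56]. Speed limits (degrees/s): [127.2, 127.2, 172.46, 172.46, 180, 180, 180].

### API

Orientations are given as a 3x3 rotation matrix whose columns are the frame's x, y, z axes.
In Python, from station import r gives the robot as it stands.
- The arm moves only by the tool drive_tool, never from a script. Its argument "steps" is a list that holds one entry, the list of rows, each a list of 6 numbers: the shift along the tool's x, y, z scaled (see below), then the turn, a rotation vector about the tool's x, y, z scaled (see below). A call has 1 to 12 rows; each row shifts and turns the commanded pose from where the row before left it, along the tool's axes as they then stand; what a row does not reach is not made up. The controller multiplies each number of a shift by 5 cm and each number of a turn by 90 degrees. A row lasts 1/10 s, in which the tool goes at most 50 mm and 8.59 degrees, less where a joint would pass 70% of its speed; a pose out of reach is approached as far as the arm can. A call with a number of a shift or a turn outside -1 to 1 is refused whole. A call with a gripper value outside its range is refused whole. "fingers" is the closure, from -1 (fully open) to 1 (shut), set as the call begins (left out, the last holds). The fingers move at their own pace and stop on an object; "grip_force" is the grip in N (left out, the last holds). Time passes only in rows, so rows that do not move let the fingers close. It gives the time, the measured TCP pose, the force, the opening and the grip force at its end, in the units of the state.
- r.get_obs(): the state, without advancing time (a new reading comes with each control period).
- r.grab_frame(name): name is "side" or "top"; returns a dict with "image" (400x640x3 uint8, red, green, blue), "K" (3x3 intrinsics, pixels), "extrinsics" (4x4, takes a point from world to camera coordinates). Camera axes: x right, y down, z forward; pixel columns grow to the right and rows downward; lengths in m; the calibration is good to about 2 mm. A picture is of the moment at which its call begins. There is no depth.
- r.job_done(): hands the job in; it is judged then, once.
Trained networks look in the newest picture that a camera, given by its name, has taken for a name from the list of things; names that differ only in an ending like _2 or _b are one class to them, and where a whole thing is asked for, a point or a joint stands for the part that bears it (a point fixed in the world has none). Each returns a list of dicts, best first, with "p" (0 to 1); they miss things now and then, are a little off and sometimes report something else, mostly with a low value. They report only what shows in the picture. A call takes as long as a camera call. They do not tell look-alikes from the thing itself.
- r.recognise(camera, thing): "at" ([column, row] in pixels, amid what is visible of it).
The state is a dict: "t": time; "qpos": joint angles; "dq": joint speeds; "joint_efforts": joint torques, N m; "eef_pos": TCP position; "ee_rot": TCP orientation; "contact_force": force on the tool from outside, world axes, zero at the start; "ft_torque": the same for the moment, N m; "opening": finger opening in m; "gripper_force": force on a finger pad.
Only numpy, scipy, OpenCV 4.12 (cv2) and the standard library are available. Lean on these libraries where they do the work, as an engineer would, in place of code of your own. Each camera call takes 0.05 s, during which the arm holds its last target. There are 200 camera calls.

### The job

Lift the washed steel splash guard out of the drying rack and hang it over the bar of the glass shelf, near the middle, with its large plate in front of the bar on the open side and its short lip behind. The bar's height has been changed, so lower the guard gently while holding it until you feel the bar take it, then let go and leave it hanging still. Do not bump the shelf stand with the robot or press hard on the bar, and leave the jug, tamper and cup where they are.

Things in the scene. Friction and masses are not known exactly. Their poses are not given: they have to be found in the camera images.
- guard_handle (a point): Centre of the loose splash guard's upright red handle: 18 mm along x, 24 mm along y, its top 24 mm above this point, the crown's ridge about 24 mm below. The guard is a rigid steel saddle 140 mm wide (y), 0.17 to 0.35 kg; z up, +x from plate to lip for all its points. At first it leans about 10 degrees towards +x in the rack's slot. Gripped across y, the tool may be pitched about y.
- guard_hook (a point): Inside of the guard's roof-shaped crown, midway between plate and lip, 28 mm below the handle point, 110 mm above the plate's lower edge: rests on top of the bar when hung. Plate and lip are 30 mm apart inside (15 mm either side of this point); the lip's lower edge is 36 mm below it.
- guard_plate (a point): Centre of the guard's large plate (5 mm thick, 140 mm wide, 106 mm tall): 17.5 mm from the hook point along the guard's -x and 57 mm below it.
- stand: Fixed shelf stand; origin on the table under the middle of its bar's axis, y along the bar, x horizontal, away from the open side (where the robot is) to under the shelf, z up. The bar is a round level aluminium rod 16 mm thick, free to 120 mm either side of the middle. Its axis is 150 to 180 mm above the table: not reported, feel or see it. Posts and base (12 mm high) lie behind, x over 20 mm.
- shelf_edge (a point): Middle of the lower front edge of the stand's wooden shelf: 310 mm above the table, 10 mm behind the bar's axis. The shelf is 340 mm wide, 100 mm deep, with glasses on top. A gripper upright over the bar would run into it; one tilted 30 to 40 degrees, its wrist back on the open side, fits under. Axes as the stand.
- rack: Fixed grey drying rack, 120 x 180 mm, origin on the table below the middle of its slot; x across the slot (the guard's x), y along it. Floor 8 mm high; the slot is 12 mm wide between prongs that reach 50 mm above the table.
- jug_center (a point): Centre of a loose steel milk jug, 84 mm in diameter, 100 mm tall, handle to +y. Bystander.
- tamper_center (a point): Centre of a loose black tamper, 58 mm in diameter, 94 mm tall. Bystander.
- cup_center (a point): Centre of a loose glass cup, 80 mm in diameter, 60 mm tall, on the stand's base plate under the shelf. Bystander.
Not all that is in view belongs to the job. What is shaped like the part that bears guard_handle but pink or turquoise is not meant. What is shaped like the rack but green is not meant.

How it is judged (in metres and radians):
On the way, in this order (a step that is already met when the one before it is completed fails the run):
1. the guard is held and lifted clear of the rack (contact force between the fingers and guard above 1 N and contact force between guard and rack below 0.1 N and distance of guard_handle from where it was at the start of the episode above 0.06 m), for 0.2 s.
2. the guard is set over the bar, plate in front and lip behind, while still held (x of guard_hook in the frame of stand between -0.012 and 0.012 m and y of guard_hook in the frame of stand between -0.045 and 0.045 m and z of guard_hook in the frame of stand between 0.148 and 0.196 m and x of guard_plate in the frame of stand below 0 m and angle between guard_hook's own z axis and vertical below 0.35 rad and angle between the y axis of guard_hook and the y axis of stand, either way round below 0.17 rad and contact force between guard and stand above 0.5 N and contact force between the fingers and guard above 1 N), for 0.1 s.
At the end, for the whole second after the job is handed in: The guard hangs on the bar at rest: its hook point within 12 mm of the bar's axis horizontally, within 45 mm of the bar's middle, at bar height (148 to 196 mm), plate on the open (-x) side, leaning less than 0.35 rad, its width along the bar within 0.17 rad; its weight borne by the bar (x of guard_hook in the frame of stand between -0.012 and 0.012 m and y of guard_hook in the frame of stand between -0.045 and 0.045 m and z of guard_hook in the frame of stand between 0.148 and 0.196 m and x of guard_plate in the frame of stand below 0 m and angle between guard_hook's own z axis and vertical below 0.35 rad and angle between the y axis of guard_hook and the y axis of stand, either way round below 0.17 rad and contact force between guard and stand above 0.5 N and linear speed of guard below 0.02 m/s and angular speed of guard below 0.2 rad/s); the robot touches nothing.
It fails at once if the guard is pressed or dropped hard on the stand or bar (over 60 N) (contact force between guard and stand above 60 N).
It fails at once if the robot bumps the stand or its shelf (over 10 N) (contact force between the arm and stand above 10 N).
It fails at once if the jug is moved (distance of jug_center from where it was at the start of the episode above 0.03 m).
It fails at once if the tamper is moved (distance of tamper_center from where it was at the start of the episode above 0.03 m).
It fails at once if the cup is moved (distance of cup_center from where it was at the start of the episode above 0.03 m).
It also fails if it takes over 67 s, if anything falls off the work surface, if the arm or the gripper's body presses on something with over 40 N, if the wrist force passes 120 N, or if a joint passes its speed limit or range.

## Working session

There is one attempt and no reset: what is moved stays moved. The work goes in short steps, Python scripts to look and compute and a tool call to move; the robot and the scene stay as the last step left them, time stands still between calls to the robot, and variables do not carry over. Pictures are saved under pics/ and viewed, at most 10 in all, crops included, and the job is handed in when it is done.

Besides the shell and the picture viewer there is one more tool, called after "Request:" as name([rows], argument=value, ...), one row to a line, values as JSON. drive_tool: Moves the arm, as the interface text tells. Its arguments: {"type":"object","properties":{"steps":{"type":"array"},"fingers":{"type":"number"},"grip_force":{"type":"number"}},"required":["steps"]}

```bash
mkdir -p pics
cat > h.py <<'E'
from station import r
import numpy as np, cv2
def tri(obs):
    A=[];b=[]
    for f,(u,v) in obs:
        P=np.array(f["K"])@np.array(f["extrinsics"])[:3]
        for w,i in((u,0),(v,1)):
            q=w*P[2]-P[i];A.append(q[:3]);b.append(-q[3])
    return np.linalg.lstsq(np.array(A),np.array(b),rcond=None)[0]
def proj(f,p):
    q=np.array(f["K"])@(np.array(f["extrinsics"])[:3]@np.r_[p,1]);return q[:2]/q[2]
def onz(f,px,z):
    E=np.array(f["extrinsics"]);R=E[:3,:3];c=-R.T@E[:3,3]
    d=R.T@np.linalg.solve(np.array(f["K"]),np.r_[px,1]);return c+d*(z-c[2])/d[2]
def save(f,n):cv2.imwrite("pics/"+n+".png",np.array(f["image"])[:,:,::-1])
E
python3 - <<'E'
from h import *
F={c:r.grab_frame(c) for c in("side","top")}
for c in F: 
    save(F[c],c+"0"); E=np.array(F[c]["extrinsics"]);print(c,-E[:3,:3].T@E[:3,3],E[:3,:3].round(2).tolist())
    for t in "guard_handle guard_hook guard_plate stand shelf_edge rack jug_center tamper_center cup_center".split():
        print(c,t,[(np.round(d["at"],1).tolist(),round(d["p"],2)) for d in r.recognise(c,t)])
a,b=[cv2.imread(f"pics/{c}0.png") for c in("side","top")]
o=r.get_obs();print(o["t"],o["eef_pos"],o["ee_rot"])
E
```

```text
side [0.11225149 0.78764307 0.80382924] [[-0.85, -0.53, -0.02], [-0.31, 0.52, -0.8], [0.43, -0.67, -0.6]]
side guard_handle [([325.8, 310.1], 0.85), ([187.0, 310.2], 0.79), ([274.4, 232.8], 0.74)]
side guard_hook [([274.2, 231.2], 0.87), ([320.6, 308.8], 0.84), ([183.2, 308.9], 0.56)]
side guard_plate [([270.8, 231.8], 0.86), ([182.0, 308.5], 0.85), ([362.6, 252.5], 0.74), ([324.0, 309.0], 0.72)]
side stand [([341.0, 96.9], 0.56)]
side shelf_edge [([338.7, 98.2], 0.62)]
side rack [([289.4, 387.5], 0.77), ([282.1, 259.4], 0.68), ([422.1, 188.5], 0.59)]
side jug_center [([393.1, 209.6], 0.57)]
side tamper_center [([364.9, 253.6], 0.72)]
side cup_center [([347.4, 161.1], 0.59)]
top [0.32517928 0.13730592 1.40907561] [[-0.02, -1.0, -0.0], [-0.98, 0.02, -0.2], [0.2, 0.0, -0.98]]
top guard_handle [([293.3, 179.0], 0.96), ([199.7, 169.3], 0.85), ([257.2, 264.1], 0.6)]
top guard_hook [([296.7, 177.4], 0.9), ([203.6, 170.8], 0.79), ([258.4, 260.9], 0.73)]
top guard_plate [([256.9, 264.3], 0.94), ([295.5, 177.3], 0.85), ([204.7, 173.3], 0.67)]
top stand [([470.3, 145.8], 0.59)]
top shelf_edge [([472.1, 143.8], 0.9)]
top rack [([173.9, 281.9], 0.93), ([292.1, 200.6], 0.78), ([467.5, 265.9], 0.76)]
top jug_center [([395.1, 260.3], 0.67), ([324.6, 260.4], 0.67)]
top tamper_center [([323.5, 262.0], 0.68)]
top cup_center [([456.7, 168.9], 0.66)]
1.0 [ 0.22376285 -0.68957478  0.19598196] [[ 9.51175358e-01  3.08650991e-01 -6.80183505e-05]
 [ 3.08650994e-01 -9.51175359e-01  3.61347115e-05]
 [-5.35443645e-05 -5.53643786e-05 -9.99999997e-01]]
```

View pics/side0.png

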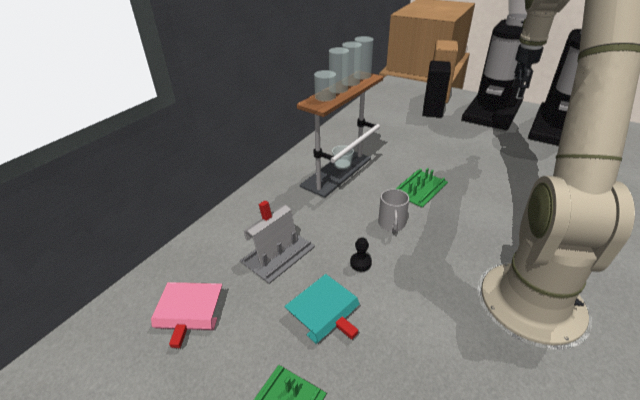

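View pics/top0.png

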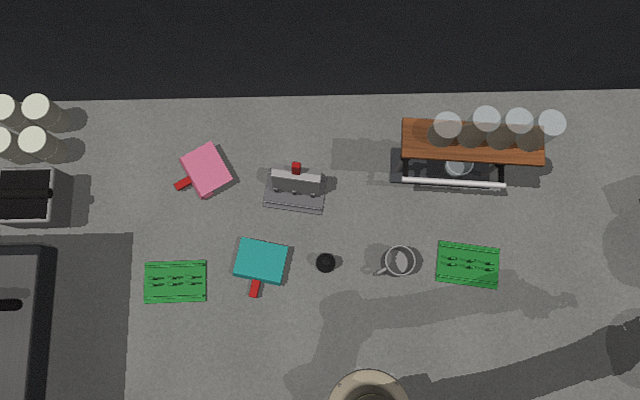

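Side view: the grey steel guard is in the grey rack at (272,235), with its red handle at (265,210). The lookalikes are pink at (187,305) and turquoise at (322,307). In the top view, steel is at (296,177), pink at (206,168) and turquoise at (261,260). The green racks aren't meant. I choose the grey steel one and will check it in a close crop.

Run:
```python
import cv2,numpy as np
a,b=[cv2.imread(f"pics/{c}0.png") for c in("side","top")]
def c(i,x,y):return cv2.resize(i[y:y+75,x:x+100],None,fx=4,fy=4,interpolation=cv2.INTER_CUBIC)
m=np.vstack([np.hstack([c(a,230,195),c(a,295,115)]),np.hstack([c(b,250,150),cv2.resize(b[140:215,390:523],(400,300),interpolation=cv2.INTER_CUBIC)[:,:400]])])
cv2.imwrite("pics/crop.png",m)
for n,i,(x,y,w,h) in(("side",a,(230,190,90,60)),("top",b,(270,150,60,50))):
    s=i[y:y+h,x:x+w].astype(int);k=((s[:,:,2]>110)&(s[:,:,1]<70)&(s[:,:,0]<70)).astype(np.uint8)
    q=np.argwhere(k);print(n,q.mean(0)[::-1]+[x,y],q.min(0)[::-1]+[x,y],q.max(0)[::-1]+[x,y])
```

```text
side [264.98795181 210.04216867] [259 201] [271 219]
top [295.56818182 164.63636364] [292 162] [300 167]
```

View pics/crop.png

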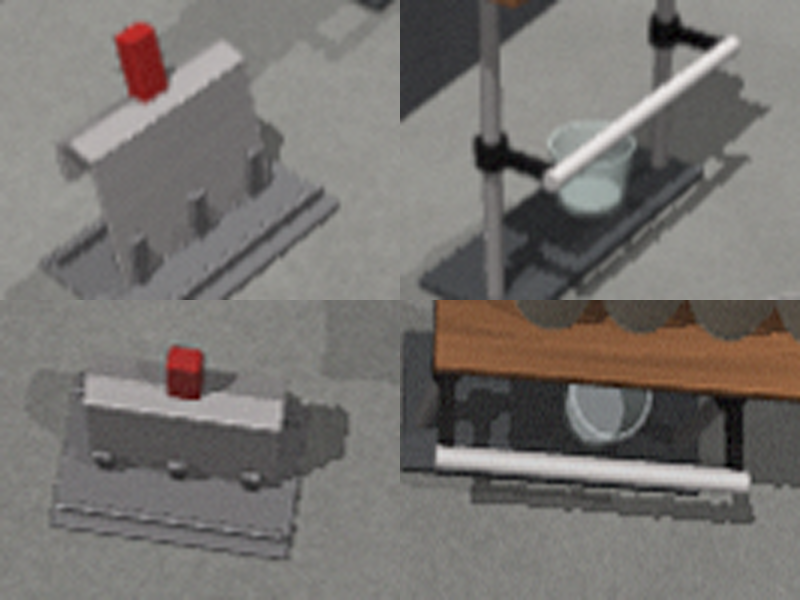

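The crop confirms the grey steel guard with the upright red handle, plate towards the robot and lip behind. The white bar's ends are at side (332.5,160.5) and (378.8,125.5), and at top (402.6,179.3) and (505.7,185.3).

Run:
```python
from h import *
S,T=r.grab_frame("side"),r.grab_frame("top")
def p(n,s,t):
    x=tri([(S,s),(T,t)]);print(n,x.round(4),(proj(S,x)-s).round(1),(proj(T,x)-t).round(1));return x
h=p("handle",(265.5,210.5),(296,168))
L=p("barL",(332.5,160.5),(402.6,179.3));R=p("barR",(378.8,125.5),(505.7,185.3))
m=(L+R)/2;d=L-R;print("mid",m,np.linalg.norm(d),"yaw",np.degrees(np.arctan2(-d[0],d[1])))
for a,b in(((271.75,169),(321.25,174.5)),((271.5,175.5),(320,182.5))):
    d=onz(T,a,.15)-onz(T,b,.15);print("guard",np.linalg.norm(d),np.degrees(np.arctan2(-d[0],d[1])))
p("jug",(393.1,209.6),(395.1,260.3));p("shelf",(338.7,98.2),(472.1,143.8));p("tamper",(362,253),(324,262))
# rack side: slot front-bump ends
for a,b in(((262.5,281.8-0),(322,288)),):pass
u=onz(T,((52/4)+250,225/4+150),.01)-onz(T,(289/4+250,257/4+150),.01);print("rackyaw",np.degrees(np.arctan2(-u[0],u[1])),np.linalg.norm(u))
```

```text
handle [0.6708 0.1881 0.141 ] [0.2 0. ] [-0.1 -0.1]
barL [ 0.6309 -0.1018  0.1524] [1.  0.2] [-0.3 -0.7]
barR [ 0.606  -0.3798  0.1556] [0.3 0. ] [-0.1 -0.2]
mid [ 0.61846526 -0.24082539  0.1540203 ] 0.27918131134552443 yaw -5.125731932128092
guard 0.1367878114384581 -7.810402604818755
guard 0.13423940516751812 -9.70629248463564
jug [ 0.416  -0.0862  0.057 ] [-0.3 -0. ] [0.1 0.2]
shelf [ 0.6883 -0.2508  0.2882] [2.9 0.4] [-1.2 -2.3]
tamper [0.4163 0.1154 0.0505] [-0.1 -0. ] [0.  0.1]
rackyaw -9.04906188598142 0.17955798689691738
```

Request:
drive_tool([
  [[0, 0, -1, 0, 0, 0], [0, 0, -1, 0, 0, 0], [0, 0, -1, 0, 0, 0], [0, 0, -1, 0, 0, 0], [0.8, -0.58, 0, 0, 0, 0], [0.8, -0.58, 0, 0, 0, 0], [0.8, -0.58, 0, 0, 0, 0], [0.8, -0.58, 0, 0, 0, 0], [0.8, -0.58, 0, 0, 0, 0], [0.8, -0.58, 0, 0, 0, 0]],
], fingers=-1)

```text
t: 2.1
eef_pos: [0.3992, -0.4482, 0.3963]
ee_rot: [[0.951, 0.309, 0.0], [0.309, -0.951, -0.0], [0.0, 0.001, -1.0]]
contact_force: [0.4, 0.5, 0.4]
opening: 0.0855
gripper_force: 0.0
```

```bash
cat >> h.py <<'E'
from scipy.spatial.transform import Rotation as Ro
def tool(yaw,tilt):
    # tool x forward-up.., y=-guard y, z forward-down
    return (Ro.from_euler('z',yaw,degrees=True)*Ro.from_euler('y',-tilt,degrees=True)*Ro.from_matrix(np.diag([1,-1,-1.]))).as_matrix()
def go(p,R=None):
    o=r.get_obs();C=np.array(o["ee_rot"]);c=np.array(o["eef_pos"]);R=C if R is None else R
    print("t",round(o["t"],2),"at",c.round(4),"q",np.round(o["qpos"],1),"F",np.round(o["contact_force"],1),"op",round(o["opening"],4))
    print(" shift units now",(C.T@(p-c)/.05).round(3),"after turn",(R.T@(p-c)/.05).round(3),"turn units",(Ro.from_matrix(C.T@R).as_rotvec(degrees=True)/90).round(3))
E
python3 - <<'E'
from h import *
print(tool(-9,28).round(3).tolist())
go(np.array([.45,0,.4])); go(np.array([.5,.16,.4]),tool(-9,28))
E
```

```text
[[0.872, -0.156, 0.464], [-0.138, -0.988, -0.073], [0.469, 0.0, -0.883]]
t 2.1 at [ 0.3992 -0.4482  0.3963] q [ 46.1  16.3  -4.3  93.    1.3  70.7 -30.5] F [0.4 0.5 0.4] op 0.0855
 shift units now [ 3.733 -8.213 -0.078] after turn [ 3.733 -8.213 -0.078] turn units [0. 0. 0.]
t 2.1 at [ 0.3992 -0.4482  0.3963] q [ 46.1  16.3  -4.3  93.    1.3  70.7 -30.5] F [0.4 0.5 0.4] op 0.0855
 shift units now [  5.672 -10.948  -0.08 ] after turn [  0.114 -12.33   -0.024] turn units [-0.073  0.305  0.294]
```

Request:
drive_tool([
  [[0.37, -0.82, 0, 0, 0, 0], [0.37, -0.82, 0, 0, 0, 0], [0.37, -0.82, 0, 0, 0, 0], [0.37, -0.82, 0, 0, 0, 0], [0.37, -0.82, 0, 0, 0, 0], [0.37, -0.82, 0, 0, 0, 0], [0.37, -0.82, 0, 0, 0, 0], [0.37, -0.82, 0, 0, 0, 0], [0.37, -0.82, 0, 0, 0, 0], [0.37, -0.82, 0, 0, 0, 0]],
])

```text
t: 3.1
eef_pos: [0.4475, -0.0012, 0.3964]
ee_rot: [[0.951, 0.309, 0.001], [0.309, -0.951, -0.0], [0.001, 0.001, -1.0]]
contact_force: [0.5, -0.1, 0.0]
opening: 0.0851
gripper_force: 0.0
```

Run:
```python
from h import *
go(np.array([.52,.18,.32]),tool(-9,28))
```

```text
t 3.1 at [ 0.4475 -0.0012  0.3964] q [ 14.7   4.4 -23.5 108.5   1.9  67.4 -81.5] F [ 0.5 -0.1  0. ] op 0.0851
 shift units now [ 2.496 -3.     1.527] after turn [ 0.047 -3.805  1.755] turn units [-0.073  0.305  0.294]
```

Request:
drive_tool([
  [[0, 0, 0, -0.0146, 0.061, 0.0588], [0, 0, 0, -0.0146, 0.061, 0.0588], [0, 0, 0, -0.0146, 0.061, 0.0588], [0, 0, 0, -0.0146, 0.061, 0.0588], [0, 0, 0, -0.0146, 0.061, 0.0588], [0.01, -0.76, 0.35, 0, 0, 0], [0.01, -0.76, 0.35, 0, 0, 0], [0.01, -0.76, 0.35, 0, 0, 0], [0.01, -0.76, 0.35, 0, 0, 0], [0.01, -0.76, 0.35, 0, 0, 0]],
])

```text
t: 4.1
eef_pos: [0.4972, 0.1021, 0.3475]
ee_rot: [[0.878, -0.153, 0.454], [-0.137, -0.988, -0.068], [0.459, -0.003, -0.888]]
contact_force: [0.1, 0.2, 0.2]
opening: 0.0855
gripper_force: 0.0
```

Run:
```python
from h import *
R=tool(-9,28);h=np.array([.6708,.1881,.141]);g=Ro.from_euler('z',-9,degrees=True).as_matrix()@[np.sin(np.radians(10)),0,np.cos(np.radians(10))]
T=h+.006*g+.019*R[:,2];print(T,r.get_obs()["ee_rot"])
go(T-.09*R[:,2],R); go(T,R)
```

```text
[0.6806392  0.18654162 0.13013284] [[ 0.87759435 -0.15264445  0.45445333]
 [-0.13672022 -0.98827796 -0.06792831]
 [ 0.45949509 -0.00251946 -0.88817673]]
t 4.1 at [0.4972 0.1021 0.3475] q [  -6.7    0.6  -23.2  125.7   29.9   35.4 -150.5] F [0.1 0.2 0.2] op 0.0855
 shift units now [ 0.971 -2.225  3.614] after turn [ 0.925 -2.241  3.616] turn units [-0.003  0.007  0.001]
t 4.1 at [0.4972 0.1021 0.3475] q [  -6.7    0.6  -23.2  125.7   29.9   35.4 -150.5] F [0.1 0.2 0.2] op 0.0855
 shift units now [ 0.991 -2.217  5.414] after turn [ 0.925 -2.241  5.416] turn units [-0.003  0.007  0.001]
```

Request:
drive_tool([
  [[0, 0, 0, 0, 0, -0.095], [0, 0, 0, 0, 0, -0.095], [0, 0, 0, 0, 0, -0.095], [0, 0, 0, 0, 0, -0.095], [0, 0, 0, 0, 0, -0.095], [0, 0, 0, 0, 0, -0.095], [0, 0, 0, 0, 0, -0.095], [0, 0, 0, 0, 0, -0.095], [0, 0, 0, 0, 0, -0.095], [0, 0, 0, 0, 0, -0.095], [0, 0, 0, 0, 0, -0.095]],
])

```text
t: 5.2
eef_pos: [0.4969, 0.1018, 0.3484]
ee_rot: [[0.086, 0.886, 0.456], [0.996, -0.062, -0.068], [-0.032, 0.46, -0.887]]
contact_force: [0.0, -0.3, -0.3]
opening: 0.0855
gripper_force: 0.0
```

Request:
drive_tool([
  [[0, 0, 0, 0, 0, -0.095], [0, 0, 0, 0, 0, -0.095], [0, 0, 0, 0, 0, -0.095], [0, 0, 0, 0, 0, -0.095], [0, 0, 0, 0, 0, -0.095], [0, 0, 0, 0, 0, -0.095], [0, 0, 0, 0, 0, -0.095], [0, 0, 0, 0, 0, -0.095], [0, 0, 0, 0, 0, -0.095], [0, 0, 0, 0, 0, -0.095]],
])

```text
t: 6.2
eef_pos: [0.4968, 0.1018, 0.3484]
ee_rot: [[-0.876, 0.155, 0.456], [0.14, 0.988, -0.068], [-0.461, 0.004, -0.887]]
contact_force: [0.1, -0.3, -0.9]
opening: 0.0855
gripper_force: 0.0
```

```bash
sed -i 's/diag(\[1,-1,-1.\])/diag([-1,1,-1.])/' h.py
cat > h2.py <<'E'
from h import *
R=tool(-9,28);h=np.array([.6708,.1881,.141]);g=Ro.from_euler('z',-9,degrees=True).as_matrix()@[np.sin(np.radians(10)),0,np.cos(np.radians(10))]
T=h+.006*g+.019*R[:,2]
E
python3 - <<'E'
from h2 import *
go(T-.09*R[:,2],R); go(T,R)
E
```

```text
t 6.2 at [0.4968 0.1018 0.3484] q [ -4.6   0.6 -25.3 125.6  30.   35.4  29.4] F [ 0.1 -0.3 -0.9] op 0.0855
 shift units now [-0.956  2.234  3.635] after turn [-0.922  2.248  3.635] turn units [ 0.003 -0.006 -0.001]
t 6.2 at [0.4968 0.1018 0.3484] q [ -4.6   0.6 -25.3 125.6  30.   35.4  29.4] F [ 0.1 -0.3 -0.9] op 0.0855
 shift units now [-0.973  2.226  5.435] after turn [-0.922  2.248  5.435] turn units [ 0.003 -0.006 -0.001]
```

Request:
drive_tool([
  [[-0.18, 0.45, 0.72, 0.003, -0.006, 0], [-0.18, 0.45, 0.72, 0, 0, 0], [-0.18, 0.45, 0.72, 0, 0, 0], [-0.18, 0.45, 0.72, 0, 0, 0], [-0.18, 0.45, 0.72, 0, 0, 0], [0, 0, 0, 0, 0, 0]],
])

```text
t: 6.8
eef_pos: [0.6388, 0.1954, 0.206]
ee_rot: [[-0.874, 0.161, 0.459], [0.144, 0.987, -0.073], [-0.465, 0.002, -0.885]]
contact_force: [-1.3, -0.4, 0.4]
opening: 0.0854
gripper_force: 0.0
```

Run:
```python
from h2 import *
go(T,R)
S,F=r.grab_frame("side"),r.grab_frame("top")
a,b=[np.array(f["image"])[:,:,::-1] for f in(S,F)]
def c(i,x,y):return cv2.resize(i[y:y+100,x:x+100],(400,400),interpolation=cv2.INTER_CUBIC)
cv2.imwrite("pics/pre.png",np.hstack([c(a,220,150),c(b,245,120)]))
```

```text
t 6.8 at [0.6388 0.1954 0.206 ] q [-16.2  24.1 -20.6 119.   60.7  30.9  -4.6] F [-1.3 -0.4  0.4] op 0.0854
 shift units now [-0.051 -0.042  1.74 ] after turn [-0.042 -0.043  1.74 ] turn units [-0.    -0.003 -0.003]
```

View pics/pre.png

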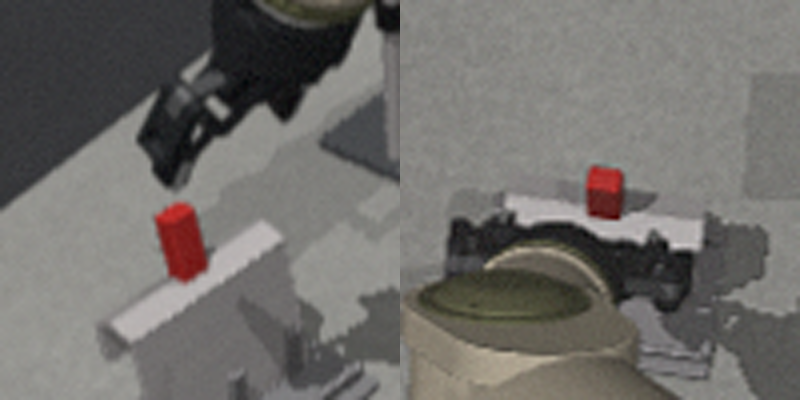

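The red handle stands free (top crop ~(605,190)) and the open fingers are behind and above it along the tool axis. Descending along the tool axis looks clear.

Request:
drive_tool([
  [[-0.01, -0.01, 0.35, 0, 0, 0], [-0.01, -0.01, 0.35, 0, 0, 0], [-0.01, -0.01, 0.35, 0, 0, 0], [-0.01, -0.01, 0.35, 0, 0, 0], [0, 0, 0.34, 0, 0, 0], [0, 0, 0, 0, 0, 0]],
])

```text
t: 7.5
eef_pos: [0.679, 0.1831, 0.1347]
ee_rot: [[-0.871, 0.164, 0.463], [0.146, 0.986, -0.075], [-0.469, 0.002, -0.883]]
contact_force: [-0.5, -0.2, 1.0]
opening: 0.0855
gripper_force: 0.0
```

Request:
drive_tool([
  [[0, 0, 0, 0, 0, 0], [0, 0, 0, 0, 0, 0], [0, 0, 0, 0, 0, 0], [0, 0, 0, 0, 0, 0], [0, 0, 0, 0, 0, 0], [0, 0, 0, 0, 0, 0], [0, 0, 0, 0, 0, 0], [0, 0, 0, 0, 0, 0], [0, 0, 0, 0, 0, 0], [0, 0, 0, 0, 0, 0]],
], fingers=1, grip_force=60)

```text
t: 8.5
eef_pos: [0.6792, 0.1846, 0.1345]
ee_rot: [[-0.871, 0.163, 0.463], [0.145, 0.987, -0.074], [-0.469, 0.003, -0.883]]
contact_force: [0.4, 0.1, -0.3]
opening: 0.0002
gripper_force: 0.0
```

Run:
```python
from h2 import *
go(T,R)
up=np.array([0,0,.2]);go(np.array(r.get_obs()["eef_pos"])+.12*g)
S,F=r.grab_frame("side"),r.grab_frame("top")
a,b=[np.array(f["image"])[:,:,::-1] for f in(S,F)]
def c(i,x,y):return cv2.resize(i[y:y+100,x:x+100],(400,400),interpolation=cv2.INTER_CUBIC)
cv2.imwrite("pics/grip.png",np.hstack([c(a,220,160),c(b,245,120)]))
```

```text
t 8.5 at [0.6792 0.1846 0.1345] q [-18.   31.5 -14.7 118.9  74.7  25.4 -16.5] F [ 0.4  0.1 -0.3] op 0.0002
 shift units now [0.021 0.043 0.087] after turn [0.021 0.044 0.087] turn units [-0.    -0.001 -0.004]
t 8.5 at [0.6792 0.1846 0.1345] q [-18.   31.5 -14.7 118.9  74.7  25.4 -16.5] F [ 0.4  0.1 -0.3] op 0.0002
 shift units now [-1.476  0.009 -1.892] after turn [-1.476  0.009 -1.892] turn units [0. 0. 0.]
```

View pics/grip.png

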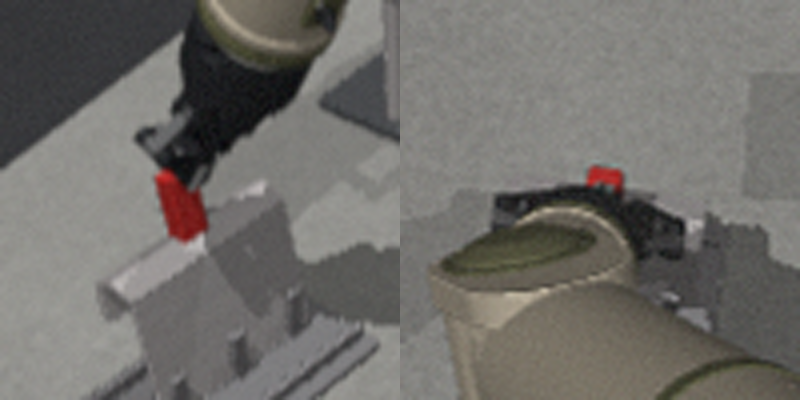

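The fingers shut empty. They passed just in front of the handle (side crop (190,185)), and the guard hasn't moved. I'll check where the TCP and the handle estimate project.

Run:
```python
from h2 import *
S,F=r.grab_frame("side"),r.grab_frame("top")
o=r.get_obs();c=np.array(o["eef_pos"]);z=np.array(o["ee_rot"])[:,2]
a,b=[np.ascontiguousarray(np.array(f["image"])[:,:,::-1]) for f in(S,F)]
K=5
def crop(i,f,x,y):
    m=cv2.resize(i[y:y+80,x:x+80],(400,400),interpolation=cv2.INTER_CUBIC)
    for p,col in((c,(0,255,255)),(c-.019*z,(255,255,0)),(h,(0,255,0)),(h+.024*g,(255,0,255)),(h-.024*g,(255,0,255))):
        q=(proj(f,p)-[x,y]+.5)*K;cv2.circle(m,tuple(int(v) for v in q),3,col,-1);print(proj(f,p).round(1))
    return m
cv2.imwrite("pics/chk.png",np.hstack([crop(a,S,225,165),crop(b,F,255,130)]))
for zz in(.09,.12,.141,.165): print(zz,onz(S,(265.5,210.5),zz).round(3),onz(F,(296,168),zz).round(3))
```

```text
[264.3 210.7]
[266.  207.2]
[265.7 210.5]
[263.8 203. ]
[267.7 217.9]
[297.3 165.5]
[296.5 167. ]
[295.9 167.9]
[295.8 164.1]
[296.1 171.5]
0.09 [0.714 0.142 0.09 ] [0.684 0.19  0.09 ]
0.12 [0.689 0.169 0.12 ] [0.676 0.189 0.12 ]
0.141 [0.671 0.188 0.141] [0.67  0.188 0.141]
0.165 [0.651 0.21  0.165] [0.664 0.187 0.165]
```

View pics/chk.png

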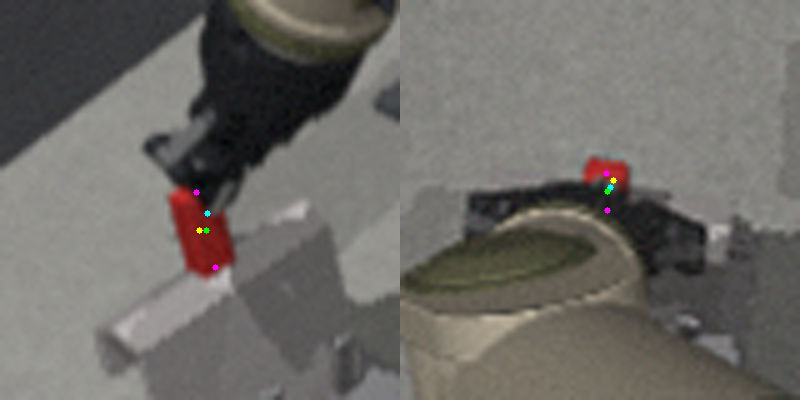

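The overlay shows the handle where I estimated it and the TCP on it. The black finger parts still straddle the handle at side crop (155,145) and (235,195), so the picture disagrees with the reported opening of 0. I'll command closing again and compare before and after pictures.

Request:
drive_tool([
  [[0, 0, 0, 0, 0, 0], [0, 0, 0, 0, 0, 0], [0, 0, 0, 0, 0, 0], [0, 0, 0, 0, 0, 0], [0, 0, 0, 0, 0, 0]],
], fingers=1, grip_force=80)

```text
t: 9.2
eef_pos: [0.6792, 0.1845, 0.1346]
ee_rot: [[-0.871, 0.163, 0.463], [0.145, 0.987, -0.074], [-0.469, 0.003, -0.883]]
contact_force: [0.7, 0.7, -0.1]
opening: 0.0002
gripper_force: 0.0
```

Run:
```python
from h2 import *
S=r.grab_frame("side");o=r.get_obs();print({k:o[k] for k in("t","opening","gripper_force","contact_force")})
F=r.grab_frame("top")
a,b=[np.array(f["image"])[:,:,::-1] for f in(S,F)]
def c(i,x,y):return cv2.resize(i[y:y+66,x:x+66],(400,400),interpolation=cv2.INTER_CUBIC)
old=cv2.imread("pics/grip.png")
d=cv2.absdiff(old[:,:400],cv2.resize(a[160:260,220:320],(400,400),interpolation=cv2.INTER_CUBIC));print("diff",d.mean(),d.max())
cv2.imwrite("pics/chk2.png",np.hstack([c(a,230,165),c(b,260,135)]))
```

```text
{'t': 9.25, 'opening': 0.00019056535043950515, 'gripper_force': 0.0, 'contact_force': array([-0.51304828,  0.96921955,  0.29659119])}
diff 1.69219375 27
```

View pics/chk2.png

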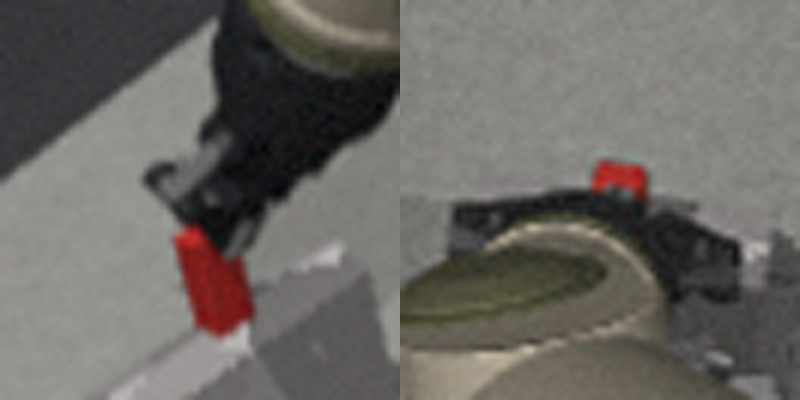

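The shut fingers' tips look to be at about (268,206) in the side view, right beside the handle, while the TCP should project to (264,211). I'll retract with the fingers shut and compare the visible tip with the reported TCP.

Request:
drive_tool([
  [[0, 0, -0.6, 0, 0, 0], [0, 0, -0.6, 0, 0, 0], [0, 0, -0.6, 0, 0, 0], [0, 0, 0, 0, 0, 0]],
])

```text
t: 9.7
eef_pos: [0.6374, 0.1927, 0.2178]
ee_rot: [[-0.87, 0.161, 0.467], [0.145, 0.987, -0.071], [-0.472, 0.006, -0.882]]
contact_force: [0.4, 0.3, 0.2]
opening: 0.0002
gripper_force: 0.0
```

Run:
```python
from h2 import *
S,F=r.grab_frame("side"),r.grab_frame("top")
o=r.get_obs();c=np.array(o["eef_pos"]);z=np.array(o["ee_rot"])[:,2];print(o["t"],c)
K=6.25
def crop(f,x,y):
    i=np.array(f["image"])[:,:,::-1]
    m=cv2.resize(i[y:y+64,x:x+64],(400,400),interpolation=cv2.INTER_CUBIC)
    for p,col in((c,(0,255,255)),(c-.019*z,(255,255,0)),(h,(0,255,0)),(h+.024*g,(255,0,255)),(h-.024*g,(255,0,255))):
        q=(proj(f,p)-[x,y]+.5)*K;cv2.circle(m,tuple(int(v) for v in q),2,col,-1)
    s=i[150:260,225:330].astype(int);q=np.argwhere((s[:,:,2]>110)&(s[:,:,1]<70)&(s[:,:,0]<70));print(q.mean(0)[::-1]+[225,150],q.min(0)[::-1]+[225,150],q.max(0)[::-1]+[225,150])
    return m
cv2.imwrite("pics/ret.png",np.hstack([crop(S,235,165),crop(F,265,140)]))
```

```text
9.8 [0.63779981 0.19117438 0.21484877]
[264.98203593 210.09580838] [259 201] [271 219]
[295.66666667 164.97916667] [292 162] [300 174]
```

View pics/ret.png

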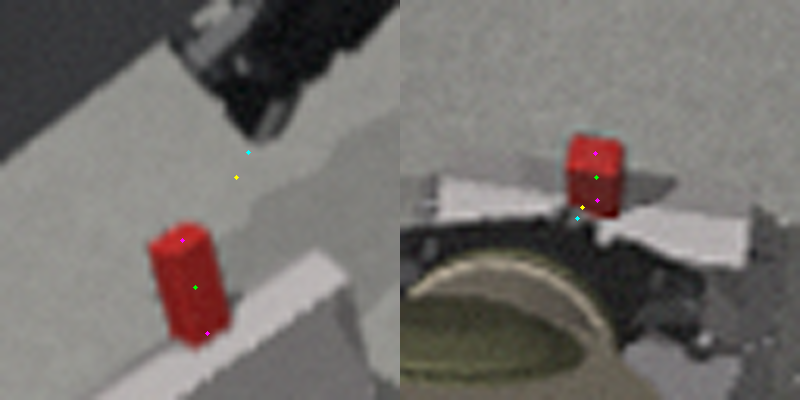

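The shut fingertips show at side crop (262,143), full-frame (276.4,187.4), and about (570,212) in the top crop, while the reported TCP projects to (237,178). The real tips are well short of the reported TCP, so I'll measure that offset and correct for it.

Run:
```python
from h2 import *
S,F=r.grab_frame("side"),r.grab_frame("top")
o=r.get_obs();c=np.array(o["eef_pos"]);C=np.array(o["ee_rot"])
for s,t in(((276.4,187.4),(291.7,173.4)),((275.4,188),(291.7,172.4)),((277,187),(292,174.5))):
    x=tri([(S,s),(F,t)]);print(x.round(4),(proj(S,x)-s).round(1),(proj(F,x)-t).round(1),"off world",(x-c).round(4),"off tool",(C.T@(x-c)).round(4))
for p in((0,0,0),):print(proj(F,np.array(p)))
```

```text
[0.6268 0.1935 0.2386] [-2.  -0.4] [0.7 1.1] off world [-0.0108  0.0028  0.0253] off tool [-0.002   0.001  -0.0275]
[0.6302 0.1936 0.2356] [-2.  -0.4] [0.7 1.2] off world [-0.0074  0.0029  0.0223] off tool [-0.0036  0.0017 -0.0233]
[0.6241 0.193  0.2403] [-1.6 -0.3] [0.6 0.9] off world [-0.0136  0.0023  0.027 ] off tool [-0.0005  0.0001 -0.0303]
[368.99824932 413.11283898]
```

Request:
drive_tool([
  [[0, 0, 0, 0, 0, 0], [0, 0, 0, 0, 0, 0], [0, 0, 0, 0, 0, 0], [0, 0, 0, 0, 0, 0], [0.01, 0, 0.4, 0, 0, 0], [0.01, 0, 0.4, 0, 0, 0], [0.01, 0, 0.4, 0, 0, 0], [0.01, 0, 0.4, 0, 0, 0], [0, 0, 0.3, 0, 0, 0], [0, 0, 0.3, 0, 0, 0], [0, 0, 0.2, 0, 0, 0], [0, 0, 0, 0, 0, 0]],
], fingers=-1)

```text
t: 11.1
eef_pos: [0.6912, 0.1823, 0.1056]
ee_rot: [[-0.872, 0.163, 0.461], [0.145, 0.987, -0.075], [-0.467, 0.002, -0.884]]
contact_force: [-0.5, 0.6, -0.5]
opening: 0.0853
gripper_force: 0.0
```

Request:
drive_tool([
  [[0, 0, 0, 0, 0, 0], [0, 0, 0, 0, 0, 0], [0, 0, 0, 0, 0, 0], [0, 0, 0, 0, 0, 0], [0, 0, 0, 0, 0, 0], [0, 0, 0, 0, 0, 0], [0, 0, 0, 0, 0, 0], [0, 0, 0, 0, 0, 0]],
], fingers=1, grip_force=60)

```text
t: 11.9
eef_pos: [0.6917, 0.1831, 0.1077]
ee_rot: [[-0.871, 0.162, 0.464], [0.145, 0.987, -0.073], [-0.47, 0.003, -0.883]]
contact_force: [-1.5, 0.9, 5.3]
opening: 0.0226
gripper_force: 62.4
```

Request:
drive_tool([
  [[-0.2, 0, -0.26, 0, 0, 0], [-0.3, 0, -0.4, 0, 0, 0], [-0.3, 0, -0.4, 0, 0, 0], [-0.3, 0, -0.4, 0, 0, 0], [-0.3, 0, -0.4, 0, 0, 0], [-0.3, 0, -0.4, 0, 0, 0], [-0.3, 0, -0.4, 0, 0, 0], [0, 0, 0, 0, 0, 0], [0, 0, 0, 0, 0, 0], [0, 0, 0, 0, 0, 0]],
])

```text
t: 12.9
eef_pos: [0.7158, 0.1773, 0.2693]
ee_rot: [[-0.873, 0.163, 0.461], [0.145, 0.987, -0.075], [-0.467, 0.001, -0.884]]
contact_force: [0.0, -0.4, -2.1]
opening: 0.0225
gripper_force: 61.7
```

Run:
```python
from h2 import *
S,F=r.grab_frame("side"),r.grab_frame("top")
o=r.get_obs();c=np.array(o["eef_pos"]);C=np.array(o["ee_rot"]);z=C[:,2];print(o["t"],c,o["qpos"],o["opening"],o["contact_force"])
off=-.027*z
e=c+off-.019*z
def crop(f,x,y):
    i=np.array(f["image"])[:,:,::-1]
    s=i.astype(int);q=(s[:,:,2]>90)&(s[:,:,1]<70)&(s[:,:,0]<70);n,l,st,ce=cv2.connectedComponentsWithStats(q.astype(np.uint8))
    print([(ce[k].round(1),st[k].tolist()) for k in range(1,n) if st[k,4]>8],"grasp pt proj",proj(f,e))
    return cv2.resize(i[y:y+100,x:x+100],(400,400),interpolation=cv2.INTER_CUBIC)
cv2.imwrite("pics/lift.png",np.hstack([crop(S,215,120),crop(F,235,110)]))
```

```text
13.0 [0.71603745 0.17774206 0.26958982] [ -8.42365632  24.46630428 -24.65400856 107.24716003  48.20481082
  37.14662528  15.39162595] 0.02235331574559014 [ 0.56287393 -0.63306537 -2.72839312]
[(array([311.2, 110.8]), [298, 107, 26, 9, 57]), (array([254.2, 159.4]), [249, 149, 11, 18, 75]), (array([346.5, 327.6]), [336, 317, 22, 22, 268]), (array([176.9, 335.9]), [170, 325, 16, 24, 233])] grasp pt proj [252.7021168  152.51484402]
[(array([402., 136.]), [402, 132, 1, 9, 9]), (array([540.3, 148.9]), [537, 148, 7, 3, 9]), (array([182.7, 182.7]), [174, 176, 18, 14, 122]), (array([254.1, 288.3]), [249, 279, 11, 19, 142])] grasp pt proj [295.60816842 139.90669953]
```

View pics/lift.png

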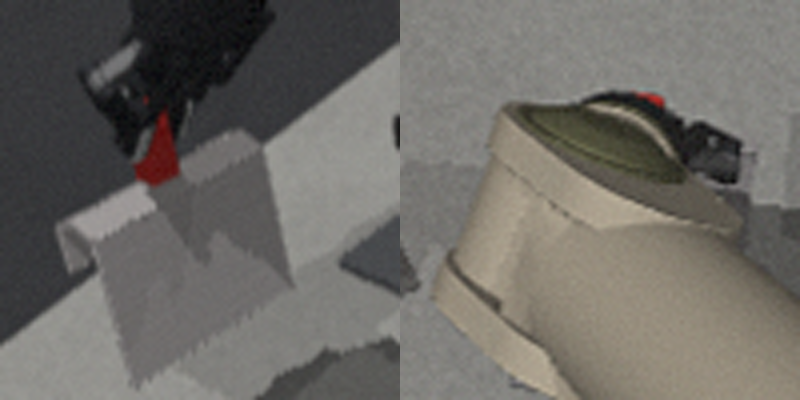

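The guard is lifted and held (side crop: plate lower corners (137,385) and (293,288), roof/plate corners (95,240) and (262,150)). I'll fit its pose from these corners.

```bash
cat > fit.py <<'E'
from h import *
from scipy.optimize import least_squares
G=np.array([[-20,70,-110],[-20,-70,-110],[-20,70,-3],[-20,-70,-3],[0,70,4],[0,-70,4]])/1000.
def pose(p):return Ro.from_euler('ZYX',p[3:6],degrees=True).as_matrix(),p[:3]
def fit(f,px,G,p0,sy=1.5,sr=1.5):
    def res(p):
        R,t=pose(p);return np.r_[(np.array([proj(f,R@q+t) for q in G])-px).ravel(),(p[3]-p0[3])/sy,(p[5]-p0[5])/sr]
    s=least_squares(res,p0);return s.x,res(s.x)[:-2].reshape(-1,2)
E
python3 - <<'E'
from fit import *
S=r.grab_frame("side");o=r.get_obs();c=np.array(o["eef_pos"]);C=np.array(o["ee_rot"])
px=np.array([[137,385],[293,288],[95,240],[262,150],[60,222],[238,130]])/4+[214.5,119.5]
p0=np.r_[c-.03*C[:,2]-[0,0,.03],-9,10,0]
for sel in([0,1,2,3],[0,1,2,3,4,5]):
    x,e=fit(S,px[sel],G[sel],p0);print(x.round(4),e.round(1).tolist())
    R,t=pose(x);print(" hook in tool",(C.T@(t-c)).round(4)," handle in tool",(C.T@(t+R[:,2]*.028-c)).round(4),"tool tilt",np.degrees(np.arcsin(np.hypot(*C[:2,2]))))
print("handle px resid",proj(S,t+R@[0,0,.008]))
E
```

```text
[ 0.7116  0.1625  0.2575 -9.5852 10.6216  0.4824] [[0.1, 0.2], [-0.2, -0.1], [0.1, 0.1], [-0.1, -0.2]]
 hook in tool [ 0.0076 -0.0159  0.0099]  handle in tool [-0.0098 -0.0161 -0.012 ] tool tilt 27.84701406380101
[ 0.7026  0.1747  0.2687 -9.6236 11.3044  0.3358] [[-0.5, 0.7], [0.0, -0.1], [-1.1, -0.2], [-0.5, -1.0], [2.0, 0.1], [-0.1, 0.4]]
 hook in tool [ 0.012  -0.0054 -0.005 ]  handle in tool [-0.0057 -0.0055 -0.0267] tool tilt 27.84701406380101
handle px resid [253.23028341 161.84414852]
```

```bash
cat > h3.py <<'E'
from h import *
REL=38.3; HT=np.array([.003,.0016,-.0395])
B=np.array([.6185,-.2408,.154]); YB=-5.1
SR=Ro.from_euler('z',YB,degrees=True).as_matrix()
def tcp(hook_s,lean):   # hook in stand coords (z abs), guard lean deg (+ towards +x)
    G=SR@Ro.from_euler('y',lean,degrees=True).as_matrix()
    R=tool(YB,REL-lean); hook=np.r_[B[:2],0]+SR@np.array(hook_s)
    return hook+G[:,2]*.028-R@HT,R
def where():
    o=r.get_obs();C=np.array(o["ee_rot"]);c=np.array(o["eef_pos"])
    h=c+C@HT; t=SR.T@C; tilt=np.degrees(np.arctan2(t[0,2],-t[2,2]));lean=REL-tilt
    yaw=np.degrees(np.arctan2(t[1,2],t[0,2]))
    k=SR.T@(h-np.r_[B[:2],0])-.028*np.array([np.sin(np.radians(lean)),0,np.cos(np.radians(lean))])
    print("hook in stand",k.round(4),"lean",lean.round(1),"yaw",yaw.round(1));return k
E
python3 - <<'E'
from h3 import *
where()
go(np.array([.56,.13,.29]))
p,R=tcp([-.1,0,.22],-10);print(p)
go(p,R)
T=r.grab_frame("top");print("cup in stand",SR.T@(onz(T,(456.7,168.9),.045)-np.r_[B[:2],0]))
E
```

```text
hook in stand [0.0341 0.4288 0.2759] lean 10.5 yaw -4.1
t 13.05 at [0.7162 0.1778 0.2699] q [ -8.4  24.5 -24.7 107.2  48.2  37.2  15.4] F [ 0.  -0.3 -2. ] op 0.0227
 shift units now [ 2.399 -1.451 -1.726] after turn [ 2.399 -1.451 -1.726] turn units [0. 0. 0.]
[ 0.545274   -0.23587111  0.22353793]
t 13.05 at [0.7162 0.1778 0.2699] q [ -8.4  24.5 -24.7 107.2  48.2  37.2  15.4] F [ 0.  -0.3 -2. ] op 0.0227
 shift units now [ 2.222 -8.721 -0.141] after turn [ 2.468 -8.546 -1.377] turn units [-0.028 -0.227 -0.038]
cup in stand [ 0.06838753 -0.03873393  0.045     ]
```

Request:
drive_tool([
  [[0.48, -0.29, -0.345, 0, 0, 0], [0.48, -0.29, -0.345, 0, 0, 0], [0.48, -0.29, -0.345, 0, 0, 0], [0.48, -0.29, -0.345, 0, 0, 0], [0.48, -0.29, -0.345, 0, 0, 0], [0, 0, 0, 0, 0, 0]],
])

```text
t: 13.7
eef_pos: [0.557, 0.1288, 0.2912]
ee_rot: [[-0.872, 0.162, 0.462], [0.144, 0.987, -0.076], [-0.468, 0.001, -0.883]]
contact_force: [0.6, -0.3, -2.5]
opening: 0.0228
gripper_force: 61.6
```

Run:
```python
from h3 import *
go(np.array([.53,-.233,.27]))
```

```text
t 13.7 at [0.557  0.1288 0.2912] q [ -6.7  10.6 -26.6 124.5  46.   32.5  11.9] F [ 0.6 -0.3 -2.5] op 0.0228
 shift units now [-0.369 -7.228  0.671] after turn [-0.369 -7.228  0.671] turn units [0. 0. 0.]
```

Request:
drive_tool([
  [[-0.04, -0.73, 0.07, 0, 0, 0], [-0.04, -0.73, 0.07, 0, 0, 0], [-0.04, -0.73, 0.07, 0, 0, 0], [-0.04, -0.73, 0.07, 0, 0, 0], [-0.04, -0.73, 0.07, 0, 0, 0], [-0.04, -0.73, 0.07, 0, 0, 0], [-0.04, -0.73, 0.07, 0, 0, 0], [-0.04, -0.73, 0.07, 0, 0, 0], [-0.04, -0.73, 0.07, 0, 0, 0], [-0.04, -0.73, 0.07, 0, 0, 0]],
])

```text
t: 14.7
eef_pos: [0.535, -0.237, 0.2686]
ee_rot: [[-0.871, 0.162, 0.463], [0.145, 0.987, -0.074], [-0.469, 0.003, -0.883]]
contact_force: [0.4, 0.4, -2.1]
opening: 0.0229
gripper_force: 61.6
```

Run:
```python
from h3 import *
where();p,R=tcp([-.1,0,.225],-10);go(p,R)
```

```text
hook in stand [-0.1096 -0.0006  0.2745] lean 10.4 yaw -3.9
t 14.7 at [ 0.535  -0.237   0.2686] q [ 52.2  14.  -36.3 125.5  13.5  15.8  87.3] F [ 0.4  0.4 -2.1] op 0.0229
 shift units now [0.2   0.054 0.8  ] after turn [0.463 0.042 0.684] turn units [-0.028 -0.226 -0.038]
```

Run:
```python
from h3 import *
p,R=tcp([-.075,0,.235],2);go(p,R)
```

```text
t 14.7 at [ 0.535  -0.237   0.2686] q [ 52.2  14.  -36.3 125.5  13.5  15.8  87.3] F [ 0.4  0.4 -2.1] op 0.0229
 shift units now [-0.284  0.092  0.958] after turn [-0.147  0.042  0.992] turn units [-0.024 -0.092 -0.041]
```

Request:
drive_tool([
  [[0, 0, 0, -0.012, -0.046, -0.02], [0, 0, 0, -0.012, -0.046, -0.02], [-0.05, 0.014, 0.33, 0, 0, 0], [-0.05, 0.014, 0.33, 0, 0, 0], [-0.05, 0.014, 0.33, 0, 0, 0], [0, 0, 0, 0, 0, 0]],
])

```text
t: 15.3
eef_pos: [0.559, -0.2414, 0.2349]
ee_rot: [[-0.836, 0.121, 0.535], [0.098, 0.993, -0.07], [-0.54, -0.006, -0.842]]
contact_force: [-0.3, -0.1, -1.7]
opening: 0.0229
gripper_force: 61.6
```

Run:
```python
from h3 import *
where();p,R=tcp([-.075,0,.235],2);go(p,R)
S,F=r.grab_frame("side"),r.grab_frame("top")
def crop(f,x,y,w=90):
    i=np.array(f["image"])[:,:,::-1]
    return cv2.resize(i[y:y+w,x:x+w],(400,400),interpolation=cv2.INTER_CUBIC)
for n,f in(("s",S),("t",F)): save(f,"full_"+n)
print("bar mid",proj(S,B),proj(F,B))
cv2.imwrite("pics/near.png",np.hstack([crop(S,325,95),crop(F,405,140)]))
```

```text
hook in stand [-0.0857 -0.0033  0.2387] lean 5.6 yaw -2.3
t 15.3 at [ 0.559  -0.2414  0.2349] q [ 53.1  19.  -38.2 128.8  53.8   6.2  50.7] F [-0.3 -0.1 -1.7] op 0.0229
 shift units now [-0.161  0.092  0.15 ] after turn [-0.153  0.085  0.162] turn units [-0.014 -0.04  -0.015]
bar mid [357.78445193 141.93108794] [453.75957789 181.82508623]
```

```bash
cat > fk.py <<'E'
import numpy as np, itertools
from scipy.spatial.transform import Rotation as Ro
from scipy.optimize import least_squares
D=[([67.626,34.337,-.143,91.639,.103,54.024,-4.572],[.22376,-.68957,.19598],[[.951,.309,0],[.309,-.951,0],[0,0,-1]]),
([46.1,16.3,-4.3,93,1.3,70.7,-30.5],[.3992,-.4482,.3963],[[.951,.309,0],[.309,-.951,0],[0,.001,-1]]),
([14.7,4.4,-23.5,108.5,1.9,67.4,-81.5],[.4475,-.0012,.3964],[[.951,.309,.001],[.309,-.951,0],[.001,.001,-1]]),
([-6.7,.6,-23.2,125.7,29.9,35.4,-150.5],[.4972,.1021,.3475],[[.8776,-.1526,.4545],[-.1367,-.9883,-.0679],[.4595,-.0025,-.8882]]),
([-4.6,.6,-25.3,125.6,30,35.4,29.4],[.4968,.1018,.3484],[[-.876,.155,.456],[.14,.988,-.068],[-.461,.004,-.887]]),
([-16.2,24.1,-20.6,119,60.7,30.9,-4.6],[.6388,.1954,.206],[[-.874,.161,.459],[.144,.987,-.073],[-.465,.002,-.885]]),
([-18,31.5,-14.7,118.9,74.7,25.4,-16.5],[.6792,.1846,.1345],[[-.871,.163,.463],[.145,.987,-.074],[-.469,.003,-.883]]),
([-8.42,24.47,-24.65,107.25,48.2,37.15,15.39],[.716,.1777,.2696],[[-.873,.163,.461],[.145,.987,-.075],[-.467,.001,-.884]]),
([-6.7,10.6,-26.6,124.5,46,32.5,11.9],[.557,.1288,.2912],[[-.872,.162,.462],[.144,.987,-.076],[-.468,.001,-.883]]),
([52.2,14,-36.3,125.5,13.5,15.8,87.3],[.535,-.237,.2686],[[-.871,.162,.463],[.145,.987,-.074],[-.469,.003,-.883]]),
([53.1,19,-38.2,128.8,53.8,6.2,50.7],[.559,-.2414,.2349],[[-.836,.121,.535],[.098,.993,-.07],[-.54,-.006,-.842]])]
AX='zyzyzyz'
def fk(q,s,off,L):
    R=Ro.identity();p=np.zeros(3)
    for i in range(7):
        R=R*Ro.from_euler(AX[i],s[i]*q[i]+off[i],degrees=True);p=p+R.apply(L[i])
    return p,R
def rot(q,s,off):
    return fk(q,s,off,np.zeros((7,3)))[1]
if __name__=="__main__":
    best=[]
    for s in itertools.product([-1,1],repeat=4):
        sg=[s[0],1,s[1],1,s[2],1,s[3]]
        for f in(0,90,180,270):
            def res(o):
                off=np.zeros(7);off[0]=o[0];off[6]=o[1];return np.concatenate([(Ro.from_matrix(R).inv()*rot(q,sg,off)).as_rotvec() for q,p,R in D])
            x=least_squares(res,[0,f]);best.append((x.cost,sg,x.x))
    best.sort(key=lambda b:b[0]);print(best[0],best[1][0])
    c,sg,o=best[0]
    def un(v):
        off=np.r_[v[:7]];return off,v[7:].reshape(7,3)
    def res(v):
        off,L=un(v);o_=[]
        for q,p,R in D:
            a,b=fk(q,sg,off,L);o_+=list((a-p)*1000)+list((Ro.from_matrix(R).inv()*b).as_rotvec(degrees=True)*5)
        return np.r_[o_,v[:7]*[.0,1,1,1,1,1,0],v[7:]*3]
    v0=np.r_[o[0],0,0,0,0,0,o[1],np.zeros(21)];v0[7+2]=.3;v0[7+8]=.4;v0[7+14]=.4;v0[7+20]=.2
    x=least_squares(res,v0);off,L=un(x.x);print(off.round(2));print(L.round(4))
    print(np.abs(x.fun[:66].reshape(-1,6)).round(1).tolist())
    np.savez("fk.npz",s=sg,off=off,L=L)
E
python3 fk.py
```

```text
(np.float64(9.230993731372068e-06), [-1, 1, -1, 1, -1, 1, -1], array([-3.26509022e-02,  8.99566102e+01])) 9.230993732332453e-06
[ 5.000e-02 -8.000e-02 -1.000e-02  8.000e-02  2.000e-02  1.000e-02
  9.003e+01]
[[ 6.000e-04 -1.560e-02  2.836e-01]
 [ 4.000e-04 -1.560e-02  3.234e-01]
 [ 1.000e-04 -1.290e-02  3.234e-01]
 [ 1.000e-04 -1.290e-02  2.208e-01]
 [-1.100e-03 -2.000e-04  2.208e-01]
 [ 1.000e-04 -2.000e-04  1.816e-01]
 [ 2.000e-04 -1.000e-04  1.816e-01]]
[[0.3, 0.1, 0.2, 0.1, 0.1, 0.1], [0.2, 0.2, 0.1, 0.0, 0.1, 0.2], [0.0, 0.2, 0.1, 0.1, 0.0, 0.1], [0.0, 0.0, 0.0, 0.1, 0.0, 0.1], [0.0, 0.2, 0.1, 0.2, 0.1, 0.5], [0.3, 0.4, 0.5, 0.1, 0.3, 0.4], [0.4, 0.1, 0.5, 0.1, 0.2, 0.5], [0.1, 0.2, 0.1, 0.0, 0.1, 0.2], [0.0, 0.4, 0.2, 0.1, 0.2, 0.4], [0.1, 0.1, 0.3, 0.2, 0.2, 0.3], [0.1, 0.2, 0.2, 0.2, 0.0, 0.3]]
```

```bash
cat > ik.py <<'E'
from h3 import *
from fk import fk
M=np.load("fk.npz")
lo=np.array([-147,-19.5,-74,6.4,-59.5,6.1,-150]);hi=np.array([147,112.5,73.5,146.5,239.5,106.5,150])
def FK(q):return fk(q,M["s"],M["off"],M["L"])
def IK(p,R,q0,w=.02):
    f=lambda q:(lambda a:np.r_[(a[0]-p)*1000,(Ro.from_matrix(R).inv()*a[1]).as_rotvec(degrees=True)*5,w*(q-q0)])(FK(q))
    s=least_squares(f,np.clip(q0,lo+.1,hi-.1),bounds=(lo,hi));return s.x,np.abs(s.fun[:6]).max()
from scipy.optimize import least_squares
E
python3 - <<'E'
from ik import *
q=np.array(r.get_obs()["qpos"])
rng=np.random.default_rng(0)
for lean in(5,0,-6):
  for hk in([-.085,0,.235],[-.003,0,.205],[0,0,.163]):
    p,R=tcp(hk,lean);sol=[]
    for k in range(25):
        s0=q.copy() if k==0 else q+rng.normal(0,1,7)*[30,15,30,15,70,10,70]
        x,e=IK(p,R,s0)
        if e<.5: sol.append(x)
    sol.sort(key=lambda x:np.abs(x-q).max())
    print(lean,hk,len(sol),[x.round(0).tolist() for x in sol[:3]])
E
```

```text
5 [-0.085, 0, 0.235] 22 [[57.0, 20.0, -42.0, 129.0, 62.0, 6.0, 44.0], [57.0, 20.0, -42.0, 129.0, 62.0, 6.0, 44.0], [57.0, 20.0, -42.0, 129.0, 62.0, 6.0, 44.0]]
5 [-0.003, 0, 0.205] 19 [[44.0, 26.0, -32.0, 123.0, 73.0, 6.0, 33.0], [44.0, 26.0, -32.0, 123.0, 73.0, 6.0, 32.0], [44.0, 26.0, -32.0, 123.0, 73.0, 6.0, 32.0]]
5 [0, 0, 0.163] 21 [[66.0, 48.0, -74.0, 123.0, 96.0, 39.0, 18.0], [65.0, 46.0, -71.0, 123.0, 96.0, 37.0, 17.0], [64.0, 44.0, -69.0, 123.0, 96.0, 34.0, 17.0]]
0 [-0.085, 0, 0.235] 20 [[77.0, 33.0, -74.0, 132.0, 100.0, 24.0, 10.0], [77.0, 33.0, -74.0, 132.0, 100.0, 24.0, 10.0], [77.0, 33.0, -74.0, 132.0, 100.0, 24.0, 10.0]]
0 [-0.003, 0, 0.205] 22 [[69.0, 43.0, -74.0, 125.0, 100.0, 34.0, 13.0], [69.0, 43.0, -74.0, 125.0, 100.0, 34.0, 13.0], [69.0, 42.0, -73.0, 125.0, 101.0, 33.0, 12.0]]
0 [0, 0, 0.163] 24 [[68.0, 49.0, -74.0, 126.0, 108.0, 39.0, 7.0], [68.0, 49.0, -74.0, 126.0, 108.0, 39.0, 7.0], [68.0, 49.0, -74.0, 126.0, 108.0, 39.0, 7.0]]
-6 [-0.085, 0, 0.235] 22 [[78.0, 34.0, -74.0, 136.0, 124.0, 26.0, -11.0], [78.0, 34.0, -74.0, 136.0, 124.0, 26.0, -11.0], [78.0, 34.0, -74.0, 136.0, 124.0, 26.0, -11.0]]
-6 [-0.003, 0, 0.205] 21 [[70.0, 44.0, -74.0, 129.0, 118.0, 35.0, -2.0], [70.0, 44.0, -74.0, 129.0, 118.0, 35.0, -2.0], [70.0, 44.0, -74.0, 129.0, 118.0, 35.0, -2.0]]
-6 [0, 0, 0.163] 24 [[69.0, 50.0, -74.0, 131.0, 123.0, 41.0, -5.0], [69.0, 50.0, -74.0, 131.0, 123.0, 41.0, -5.0], [69.0, 50.0, -74.0, 131.0, 123.0, 41.0, -5.0]]
```

Request:
drive_tool([
  [[0, 0, -0.1, -0.004, -0.016, -0.004], [0, 0, 0, -0.004, -0.016, -0.004], [0, 0, 0, -0.004, -0.016, -0.004], [0, 0, 0, -0.004, -0.016, -0.004], [0, 0, 0, 0, 0, 0]],
])

```text
t: 15.9
eef_pos: [0.5541, -0.2424, 0.2378]
ee_rot: [[-0.796, 0.096, 0.598], [0.074, 0.995, -0.061], [-0.601, -0.004, -0.799]]
contact_force: [0.2, -0.0, -2.2]
opening: 0.0227
gripper_force: 61.6
```

Run:
```python
from ik import *
where();p,R=tcp([-.085,0,.235],0);go(p,R)
```

```text
hook in stand [-0.0907 -0.0054  0.2396] lean 1.4 yaw -0.7
t 15.9 at [ 0.5541 -0.2424  0.2378] q [ 66.3  22.5 -53.5 131.5 103.8   9.2   4.5] F [ 0.2 -0.  -2.2] op 0.0227
 shift units now [-0.044  0.116  0.132] after turn [-0.042  0.115  0.134] turn units [-0.005 -0.015 -0.002]
```

Request:
drive_tool([
  [[-0.04, 0.1, 0.12, -0.008, -0.02, 0], [0, 0, 0, 0, -0.02, 0], [0, 0, 0, 0, -0.02, 0], [0, 0, 0, 0, 0, 0]],
])

```text
t: 16.3
eef_pos: [0.5589, -0.2377, 0.2325]
ee_rot: [[-0.739, 0.09, 0.667], [0.072, 0.996, -0.054], [-0.67, 0.008, -0.743]]
contact_force: [0.4, 0.5, -2.8]
opening: 0.0226
gripper_force: 61.6
```

Run:
```python
from ik import *
k=where();p,R=tcp([-.075,0,.215],-4);go(p,R)
o=r.get_obs();C=np.array(o["ee_rot"]);c=np.array(o["eef_pos"])
S,F=r.grab_frame("side"),r.grab_frame("top")
h=c+C@HT
lean=np.radians(38.3)-np.arcsin(np.hypot(*C[:2,2]))
def crop(f,x,y,w=80):
    i=np.array(f["image"])[:,:,::-1];m=cv2.resize(i[y:y+w,x:x+w],(400,400),interpolation=cv2.INTER_CUBIC)
    Gm=SR@Ro.from_euler('y',lean).as_matrix()
    pts=[h+Gm@(np.array(a)/1000) for a in([-20,70,-138],[-20,-70,-138],[-20,70,-31],[-20,-70,-31],[0,70,-24],[0,-70,-24],[20,70,-64])]+[B,B+SR@[0,.12,0],B-SR@[0,.12,0]]
    for p in pts:
        q=(proj(f,p)-[x,y]+.5)*400/w;cv2.circle(m,tuple(int(v) for v in q),2,(0,255,255),-1)
    return m
cv2.imwrite("pics/near.png",np.hstack([crop(S,325,95),crop(F,410,135,100)]))
```

```text
hook in stand [-0.0865 -0.0008  0.2319] lean -3.7 yaw 0.5
t 16.3 at [ 0.5589 -0.2377  0.2325] q [ 76.4  31.6 -70.3 134.8 120.   21.7  -8.9] F [ 0.4  0.5 -2.8] op 0.0226
 shift units now [0.054 0.01  0.403] after turn [0.055 0.013 0.402] turn units [ 0.003 -0.003 -0.004]
```

View pics/near.png

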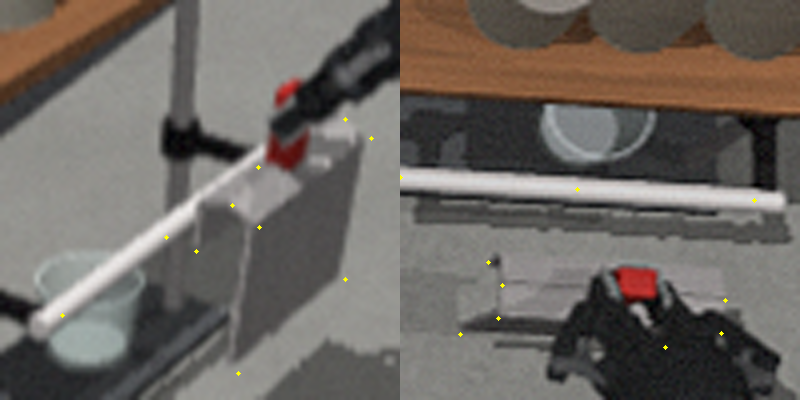

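The last picture shows the guard in front of the bar and level with it, with the lip towards the bar. My predicted corners and bar points fall within about 2 px (e.g. lip corner side crop (197,250), bar mid top crop (577,189)). Next I move the lip over the bar.

Run:
```python
from ik import *
q=np.array(r.get_obs()["qpos"])
for hk in([-.06,0,.214],[-.002,0,.212]):
    p,R=tcp(hk,-4);go(p,R)
for hk in([-.06,0,.214],[-.002,0,.212],[-.002,0,.185],[-.002,0,.163]):
    p,R=tcp(hk,-4);q,e=IK(p,R,q);print(q.round(1),e.round(2))
```

```text
t 16.4 at [ 0.5602 -0.2376  0.2338] q [ 76.2  31.4 -70.2 134.7 120.1  21.6  -9. ] F [-0.1  0.9 -2.1] op 0.0229
 shift units now [-0.117  0.005  0.621] after turn [-0.116  0.008  0.621] turn units [ 0.003 -0.002 -0.003]
t 16.4 at [ 0.5602 -0.2376  0.2338] q [ 76.2  31.4 -70.2 134.7 120.1  21.6  -9. ] F [-0.1  0.9 -2.1] op 0.0229
 shift units now [-0.951  0.005  1.429] after turn [-0.947  0.008  1.431] turn units [ 0.003 -0.002 -0.003]
[ 72.1  35.3 -68.8 133.4 121.4  25.9  -9.4] 0.0
[ 65.7  36.7 -64.  127.4 117.4  25.1  -5.4] 0.0
[ 65.4  40.8 -65.1 128.7 121.6  29.6  -7.9] 0.0
[ 64.9  44.  -65.5 129.6 124.7  32.9  -9.6] 0.0
```

Request:
drive_tool([
  [[-0.06, 0.004, 0.31, 0.003, -0.002, -0.003], [-0.06, 0.004, 0.31, 0, 0, 0], [-0.28, 0, 0.27, 0, 0, 0], [-0.28, 0, 0.27, 0, 0, 0], [-0.28, 0, 0.27, 0, 0, 0], [0, 0, 0, 0, 0, 0], [0, 0, 0, 0, 0, 0]],
])

```text
t: 17.1
eef_pos: [0.6442, -0.2437, 0.2145]
ee_rot: [[-0.735, 0.087, 0.672], [0.063, 0.996, -0.06], [-0.675, -0.002, -0.738]]
contact_force: [0.1, -0.3, -1.5]
opening: 0.0229
gripper_force: 61.6
```

Run:
```python
from ik import *
where();p,R=tcp([-.001,0,.170],-4);go(p,R)
```

```text
hook in stand [-0.001   0.001   0.2136] lean -4.2 yaw 0.0
t 17.1 at [ 0.6442 -0.2437  0.2145] q [ 65.6  36.4 -63.8 127.6 117.8  25.   -5.8] F [ 0.1 -0.3 -1.5] op 0.0229
 shift units now [ 0.59  -0.019  0.646] after turn [ 0.588 -0.021  0.647] turn units [0.    0.002 0.002]
```

Request:
drive_tool([
  [[0.067, 0, 0.074, 0, 0, 0], [0.067, 0, 0.074, 0, 0, 0], [0.067, 0, 0.074, 0, 0, 0], [0.067, 0, 0.074, 0, 0, 0], [0, 0, 0, 0, 0, 0]],
])

```text
t: 17.6
eef_pos: [0.6438, -0.2444, 0.193]
ee_rot: [[-0.735, 0.088, 0.672], [0.066, 0.996, -0.059], [-0.675, 0.001, -0.738]]
contact_force: [-0.3, 0.1, -2.1]
opening: 0.0226
gripper_force: 61.6
```

Request:
drive_tool([
  [[0.067, 0, 0.074, 0, 0, 0], [0.067, 0, 0.074, 0, 0, 0], [0.067, 0, 0.074, 0, 0, 0], [0, 0, 0, 0, 0, 0]],
])

```text
t: 18.0
eef_pos: [0.6442, -0.2442, 0.1783]
ee_rot: [[-0.735, 0.088, 0.673], [0.065, 0.996, -0.059], [-0.675, 0.0, -0.738]]
contact_force: [-0.0, -0.3, -2.4]
opening: 0.0225
gripper_force: 61.6
```

Run:
```python
from ik import *
where();o=r.get_obs();print(o["contact_force"],o["ft_torque"],o["qpos"])
```

```text
hook in stand [-0.001   0.0005  0.1775] lean -4.2 yaw 0.1
[-0.01029791 -0.27815859 -2.36769059] [ 0.04222067  1.06968305 -0.02518063] [ 65.22017537  41.89804875 -65.20572794 129.20432643 123.29427102
  30.81416964  -9.01708051]
```

Request:
drive_tool([
  [[0.04, 0, 0.044, 0, 0, 0], [0.04, 0, 0.044, 0, 0, 0], [0.04, 0, 0.044, 0, 0, 0], [0, 0, 0, 0, 0, 0]],
])

```text
t: 18.4
eef_pos: [0.6444, -0.2443, 0.1699]
ee_rot: [[-0.734, 0.088, 0.673], [0.065, 0.996, -0.059], [-0.676, -0.0, -0.737]]
contact_force: [-0.0, -0.3, -2.5]
opening: 0.0227
gripper_force: 61.6
```

Request:
drive_tool([
  [[0.02, 0, 0.022, 0, 0, 0], [0, 0, 0, 0, 0, 0], [0.02, 0, 0.022, 0, 0, 0], [0, 0, 0, 0, 0, 0]],
])

```text
t: 18.8
eef_pos: [0.6445, -0.2443, 0.1674]
ee_rot: [[-0.734, 0.088, 0.673], [0.065, 0.996, -0.06], [-0.676, -0.0, -0.737]]
contact_force: [-0.7, -0.6, -2.2]
opening: 0.0227
gripper_force: 61.6
```

Still free. I'll keep lowering in 1.5 mm steps.

Request:
drive_tool([
  [[0.02, 0, 0.022, 0, 0, 0], [0, 0, 0, 0, 0, 0], [0.02, 0, 0.022, 0, 0, 0], [0, 0, 0, 0, 0, 0]],
])

```text
t: 19.2
eef_pos: [0.6445, -0.2443, 0.1643]
ee_rot: [[-0.734, 0.088, 0.673], [0.065, 0.996, -0.06], [-0.676, -0.0, -0.737]]
contact_force: [0.4, -0.7, -0.9]
opening: 0.0227
gripper_force: 61.6
```

Request:
drive_tool([
  [[0.02, 0, 0.022, 0, 0, 0], [0, 0, 0, 0, 0, 0]],
])

```text
t: 19.4
eef_pos: [0.6446, -0.2443, 0.1629]
ee_rot: [[-0.734, 0.088, 0.673], [0.064, 0.996, -0.06], [-0.676, -0.0, -0.737]]
contact_force: [-0.4, 0.0, -1.3]
opening: 0.0226
gripper_force: 61.7
```

Request:
drive_tool([
  [[0.015, 0, 0.016, 0, 0, 0], [0, 0, 0, 0, 0, 0]],
])

```text
t: 19.6
eef_pos: [0.6448, -0.2443, 0.1628]
ee_rot: [[-0.733, 0.088, 0.674], [0.064, 0.996, -0.06], [-0.677, -0.001, -0.736]]
contact_force: [-5.3, -0.7, 7.6]
opening: 0.0228
gripper_force: 63.2
```

Request:
drive_tool([
  [[0.015, 0, 0.016, 0, 0, 0], [0, 0, 0, 0, 0, 0]],
])

```text
t: 19.8
eef_pos: [0.6451, -0.2443, 0.1628]
ee_rot: [[-0.732, 0.088, 0.675], [0.063, 0.996, -0.061], [-0.678, -0.003, -0.735]]
contact_force: [-12.7, -0.7, 19.2]
opening: 0.0225
gripper_force: 64.7
```

Run:
```python
from ik import *
where();o=r.get_obs();print(o["contact_force"],o["ft_torque"],o["qpos"])
```

```text
hook in stand [-1.000e-04  5.000e-04  1.619e-01] lean -4.4 yaw -0.1
[-12.7329989   -0.74166283  19.24657413] [-0.16855685  0.44098517 -0.37913794] [ 64.87212182  44.34017402 -65.60956186 129.93003273 125.79481505
  33.60869447 -10.2726882 ]
```

Request:
drive_tool([
  [[0.016, 0, -0.04, 0, 0, 0], [0, 0, 0, 0, 0, 0], [0, 0, 0, 0, 0, 0]],
])

```text
t: 20.1
eef_pos: [0.6435, -0.2442, 0.1627]
ee_rot: [[-0.733, 0.087, 0.675], [0.063, 0.996, -0.06], [-0.677, -0.001, -0.736]]
contact_force: [-0.3, -0.3, 5.9]
opening: 0.0229
gripper_force: 62.5
```

Request:
drive_tool([
  [[0, 0, 0, 0, 0, 0], [0, 0, 0, 0, 0, 0], [0, 0, 0, 0, 0, 0], [0, 0, 0, 0, 0, 0], [0, 0, 0, 0, 0, 0], [0, 0, 0, 0, 0, 0], [0, 0, 0, 0, 0, 0], [0, 0, 0, 0, 0, 0]],
], fingers=-1, grip_force=20)

```text
t: 20.9
eef_pos: [0.6426, -0.2441, 0.1618]
ee_rot: [[-0.734, 0.088, 0.673], [0.064, 0.996, -0.06], [-0.676, -0.0, -0.737]]
contact_force: [0.9, -0.4, -0.2]
opening: 0.0851
gripper_force: 0.0
```

Request:
drive_tool([
  [[0, 0, -0.1, 0, 0, 0], [0, 0, -0.3, 0, 0, 0], [0, 0, -0.4, 0, 0, 0], [0, 0, -0.4, 0, 0, 0], [0, 0, -0.4, 0, 0, 0], [0, 0, -0.4, 0, 0, 0], [0, 0, -0.4, 0, 0, 0], [0, 0, 0, 0, 0, 0], [0, 0, 0, 0, 0, 0]],
])

```text
t: 21.8
eef_pos: [0.5617, -0.2376, 0.2506]
ee_rot: [[-0.734, 0.089, 0.674], [0.064, 0.996, -0.062], [-0.676, -0.002, -0.737]]
contact_force: [-0.3, -0.7, -0.0]
opening: 0.0851
gripper_force: 0.0
```

Run:
```python
from ik import *
def red(f):
    s=np.array(f["image"]).astype(int);q=(s[:,:,0]>90)&(s[:,:,1]<70)&(s[:,:,2]<70);n,l,st,ce=cv2.connectedComponentsWithStats(q.astype(np.uint8))
    return [(ce[k].round(2).tolist(),st[k].tolist()) for k in range(1,n) if st[k,4]>25]
import time
for n in range(2):
    S,F=r.grab_frame("side"),r.grab_frame("top");print(red(S),red(F))
hp=np.r_[B[:2],0]+SR@np.array([0,0,.162+.028]);print("expected handle",proj(S,hp),proj(F,hp))
print(r.get_obs()["t"],r.get_obs()["contact_force"])
for t in("jug_center","tamper_center"):print(t,[np.round(d["at"]) for d in r.recognise("side",t)])
```

```text
[([307.38, 109.49], [297, 106, 22, 8, 47]), ([358.17, 131.45], [355, 124, 9, 17, 84]), ([346.41, 327.67], [336, 317, 22, 22, 267]), ([176.97, 335.94], [170, 325, 16, 24, 234])] [([182.83, 182.72], [174, 176, 18, 14, 126]), ([459.76, 179.76], [455, 177, 10, 7, 58]), ([254.2, 288.3], [249, 279, 11, 19, 145])]
[([305.82, 109.15], [297, 107, 17, 6, 34]), ([358.17, 131.45], [355, 124, 9, 17, 84]), ([346.38, 327.58], [336, 317, 22, 22, 262]), ([176.93, 336.03], [169, 325, 17, 24, 238])] [([182.83, 182.72], [174, 176, 18, 14, 126]), ([459.78, 179.87], [455, 177, 10, 7, 60]), ([254.25, 288.2], [249, 279, 11, 19, 141])]
expected handle [358.22345534 132.29367746] [457.61119432 178.64021264]
22.0 [0.87753179 0.58825855 0.10574841]
jug_center [array([393., 207.]), array([278., 256.])]
tamper_center [array([364., 256.])]
```

The handle is at the expected place and not moving, and the jug and tamper haven't moved. I'll let it settle briefly and hand in.

Request:
drive_tool([
  [[0, 0, -0.4, 0, 0, 0], [0, 0, 0, 0, 0, 0], [0, 0, 0, 0, 0, 0], [0, 0, 0, 0, 0, 0], [0, 0, 0, 0, 0, 0], [0, 0, 0, 0, 0, 0], [0, 0, 0, 0, 0, 0], [0, 0, 0, 0, 0, 0]],
])

```text
t: 22.9
eef_pos: [0.5484, -0.2357, 0.2648]
ee_rot: [[-0.734, 0.088, 0.673], [0.065, 0.996, -0.059], [-0.676, -0.0, -0.737]]
contact_force: [0.9, -0.2, -0.3]
opening: 0.0853
gripper_force: 0.0
```

```bash
python3 -c "
from station import r
print(r.job_done())"
```

```text
the job is handed in; nothing more can be done
None
```

The guard hangs still near the middle of the bar, plate in front and lip behind, with the robot clear. I handed the job in at about 23 s of the 67 s; the hand-in gave no verdict.

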